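# Try a screw cap on the thread gauge and sort it

## Robot

A 6-joint arm with a two-finger parallel gripper is mounted at the origin on the work surface. World frame = base frame: x ahead of the robot, y to its left, z up, the work surface at z = 0. Lengths are in m, angles in rad, forces in N, time in s.
With the tool pointing down it reaches from about 0.375 to 0.9 m from the base axis. Payload 3.1 kg.
Tool frame: the origin (TCP) lies midway between the tips of the shut fingers; the grasp point (between the pads) lies 19 mm behind it; x points along the fingers, z is the direction in which the jaws open and shut, and the axes are right-handed (so a half turn about x gives the same grasp; the last joint's range is limited). The gripper opens to 87 mm and grips with 3 to 60 N. Pads are 19 mm wide; open, the fingers measure 117 mm over their backs; the gripper's body (75 mm by 190 mm) begins 51 mm behind the grasp point.
Start: joints at [-1.395, 0.527, 1.433, -0, 1.181, -0.178], TCP at [0.217, -0.586, 0.223] pointing down, gripper open.
Joint ranges: [-3.08, 3.08], [-0.75, 2.2], [0.22, 2.44], [-1.43, 4.57], [0, 2.65], [-2.85, 2.85]. Speed limits (rad/s): [2.79, 2.79, 3.14, 3.14, 3.14, 3.14].

## Interface

Orientations are given as a unit quaternion [x, y, z, w].
In Python, from rig import robot, optics, workorder gives the robot as it stands.
- The arm moves only by the tool arm_command, never from a script. Its argument "plan" is a list of rows, each a list of 7 numbers: the shift along the tool's x, y, z in cm, then the turn, a rotation vector about the tool's x, y, z in rad, then the finger opening in cm, from 0 to 8.7. In form: [[x, y, z, ax, ay, az, gripper], ...]. A call has 1 to 12 rows; each row shifts and turns the pose as measured when the row begins, along the tool's axes as they then stand; what a row does not reach is not made up. A row lasts 1/8 s, in which the tool goes at most 62.5 mm and 10.7 degrees, less where a joint would pass 70% of its speed; a pose out of reach is approached as far as the arm can. A call with a gripper value outside its range is refused whole. The fingers move at their own pace and stop on an object; "grip_force" is the grip in N (left out, the last holds). Time passes only in rows, so rows that do not move let the fingers close. It gives the time, the measured TCP pose, the force and the opening at its end, in the units of the state.
- robot.get_obs(): the state, without advancing time (a new reading comes with each control period).
- optics.camera(name): name is "scene" or "top" or "wrist"; returns (picture, depth): 480x640x3 uint8, blue, green, red; 480x640 float32, m along the optical axis (not along the pixel's ray), 0 where there is no reading.
- optics.camera_info(name): a dict with "mtx" (3x3 intrinsics, pixels), "position" and "rotation" of the camera in the world; the wrist camera has in their place "tool_from_camera" (4x4, takes a point from camera to tool coordinates, whose origin is the TCP and whose axes are the tool frame's). Camera axes: x right, y down, z forward; pixel columns grow to the right and rows downward; lengths in m; the calibration is good to about 2 mm. A picture is of the moment at which its call begins: read the wrist's pose just before it. camera_info takes no time and is no camera call.
- workorder.hand_in(): hands the job in, once; it reports no verdict.
The state is a dict: "time": time; "q": joint angles; "joint_velocities": joint speeds; "joint_torque": joint torques, N m; "position": TCP position; "tool_rot": TCP orientation; "ft_force": force on the tool from outside, world axes, zero at the start; "moment": the same for the moment, N m; "grip_width": finger opening in m.
Only numpy, scipy, OpenCV 4.12 (cv2) and the standard library are available. Lean on these libraries where they do the work, as an engineer would, in place of code of your own. Each camera call takes 0.05 s, during which the arm holds its last target. There are 200 camera calls.

## Task

Try the orange screw cap that waits on the blue sheet beside the thread gauge: lower it all the way over the gauge post with its white stripe square to the green line, then with a light grip turn it clockwise (seen from above) a quarter turn, or as far as it will go. If it turns fully home, with the stripe along the green line, unscrew it and stand it upright in the green half of the sorting tray; if it stops short, take it off and stand it upright in the red half. Leave the other orange cap where it stands.

Things in the scene. Friction and masses are not known exactly. Their poses are not given: they have to be found in the camera images.
- cap_1_mid (a point): Ribbed orange screw cap, diameter 60 mm, 56 mm tall, open end down, 90 g. One of two alike. Point: on its axis, 28 mm above its rim; z up. The white stripe on top and the hidden lugs run along x (a half turn is the same). Grip anywhere round it, best 8 mm above this point, 20 to 40 N: at its stop it slips in the fingers. Its thread is good or faulty, unseen.
- cap_2_mid (a point): Ribbed orange screw cap, diameter 60 mm, 56 mm tall, open end down, 90 g. The other one. Point: on its axis, 28 mm above its rim; z up. The white stripe on top and the hidden lugs run along x (a half turn is the same). Grip anywhere round it, best 8 mm above this point, 20 to 40 N: at its stop it slips in the fingers. Its thread is good or faulty, unseen.
- gauge_axis (a point): Fixed grey disc 110 mm across with upright post; cone tip 46 mm above this point: post axis, disc top (15 mm over table), where a seated cap's rim rests. z up; green line and cross flight lie along x: a cap goes on or off with its stripe along y (20 deg, 3 mm). It then turns level, clockwise: a good cap 90 deg to its stop, a faulty one 40 to 45. Turn it back to take it off.
- sheet_mid (a point): Square blue sheet, 100 mm, flat on the table beside the gauge (140 mm from its post, along the gauge's -y). Point: its centre, at table height. The cap to try stands within 20 mm of it; the other cap stands more than 100 mm from it.
- tray_mid (a point): Fixed white sorting tray, 260 mm (x) by 136 mm (y), rim 10 mm high, divided across the middle. Point: its middle, on the floor (4 mm above the table). The green half is centred 63 mm along +x, the red half 63 mm along -x; each is 122 by 128 mm inside.
Not all that is in view belongs to the job. Leave any pink or purple look-alike of the part that bears cap_2_mid alone.

How it is judged:
By the outcome, as a careful person would: the job done as asked, in the order asked, and still so for the second after the job is handed in, with the robot touching nothing.
It also fails if it takes over 54 s, if anything falls off the work surface, if the arm or the gripper's body presses on something with over 40 N, if the wrist force passes 120 N, or if a joint passes its speed limit or range.

## Working session

There is one attempt and no reset: what is moved stays moved. The work goes in short steps, Python scripts to look and compute and a tool call to move; the robot and the scene stay as the last step left them, time stands still between calls to the robot, and variables do not carry over. Pictures are saved under pics/ and viewed, about 8 in all and at most 12, crops included, and the job is handed in when it is done.

Besides the shell and the picture viewer there is one more tool, called in YAML: its name, and indented under it one key for each argument. arm_command: Moves the arm, as the interface text tells. Its arguments: {"type":"object","properties":{"plan":{"type":"array"},"grip_force":{"type":"number"}},"required":["plan"]}

```bash
mkdir -p pics; ls; python3 - <<'E'
from rig import robot, optics
import cv2, numpy as np
o=robot.get_obs(); print({k:np.round(v,3).tolist() for k,v in o.items()})
for n in ["scene","top"]:
    p,d=optics.camera(n); cv2.imwrite(f"pics/{n}0.png",p); np.save(f"{n}0.npy",d)
    i=optics.camera_info(n); print(n,i)
print(optics.camera_info("wrist"))
E
```

```text
pics
{'time': 0.0, 'q': [-1.395, 0.528, 1.434, -0.0, 1.181, -0.179], 'joint_velocities': [-0.002, -0.0, -0.0, -0.0, 0.001, 0.0], 'joint_torque': [0.001, -44.003, -17.659, 0.063, 0.058, -0.0], 'position': [0.216, -0.586, 0.222], 'tool_rot': [0.405, 0.581, -0.404, 0.58], 'ft_force': [-0.331, -0.663, 0.092], 'moment': [0.018, -0.021, 0.029], 'grip_width': 0.087}
scene {'mtx': array([[467.67076683,   0.        , 316.42292289],
       [  0.        , 467.67076683, 232.21454283],
       [  0.        ,   0.        ,   1.        ]]), 'position': array([ 1.1251473 , -0.13349009,  0.89402072]), 'rotation': array([ 0.71405871,  0.63725125, -0.19287611, -0.21640195])}
top {'mtx': array([[565.30905406,   0.        , 334.31760516],
       [  0.        , 565.30905406, 239.16606472],
       [  0.        ,   0.        ,   1.        ]]), 'position': array([ 0.47848457, -0.03915392,  1.1697388 ]), 'rotation': array([ 0.70841468, -0.7048802 ,  0.03349992, -0.01305026])}
{'mtx': array([[390.06121049,   0.        , 318.32696064],
       [  0.        , 390.06121049, 243.36687506],
       [  0.        ,   0.        ,   1.        ]]), 'tool_from_camera': array([[-1.29014110e-03, -2.58028400e-01,  9.66136471e-01,
        -1.61455667e-01],
       [ 4.14325718e-04, -9.66137330e-01, -2.58028076e-01,
         7.03471676e-02],
       [ 9.99999082e-01,  6.74025626e-05,  1.35336127e-03,
        -8.81030700e-04],
       [ 0.00000000e+00,  0.00000000e+00,  0.00000000e+00,
         1.00000000e+00]])}
```

View pics/top0.png

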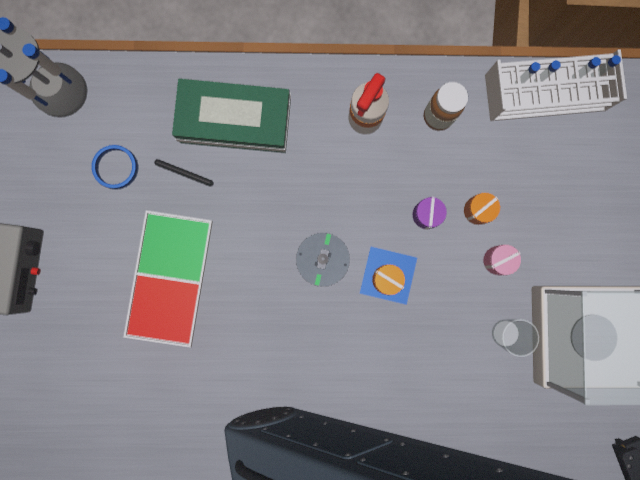

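View pics/scene0.png

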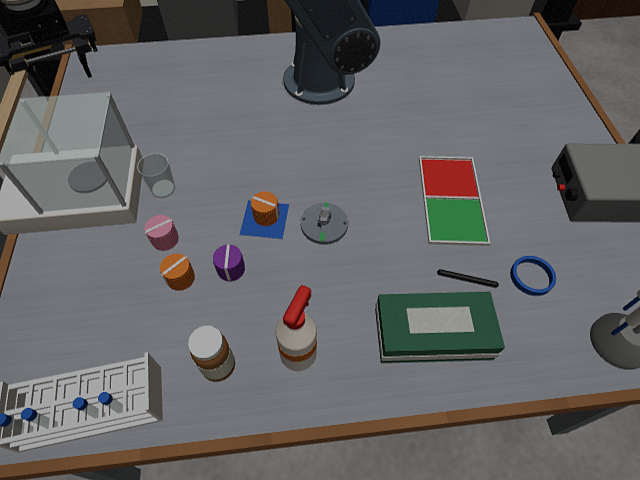

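Top view: the cap to try is at about (390,280) on the blue sheet, the gauge at (323,259), and the tray's green half at (174,248) and red half at (163,310). The other orange cap is at (485,208), with pink and purple look-alikes nearby.

```bash
cat > h.py <<'E'
import cv2, numpy as np
from scipy.spatial.transform import Rotation as R
from rig import robot, optics
def pose(name, obs=None):
    i=optics.camera_info(name); K=i["mtx"]
    if name=="wrist":
        T=i["tool_from_camera"]; Rt=R.from_quat(obs["tool_rot"]).as_matrix()
        return K, Rt@T[:3,:3], Rt@T[:3,3]+obs["position"]
    return K, R.from_quat(i["rotation"]).as_matrix(), i["position"]
def ray(uv,z,P):
    K,Rm,t=P; uv=np.atleast_2d(np.asarray(uv,float))
    d=np.c_[uv,np.ones(len(uv))]@np.linalg.inv(K).T@Rm.T
    return t+d*((z-t[2])/d[:,2])[:,None]
def mask(p,lo,hi): return cv2.inRange(cv2.cvtColor(p,cv2.COLOR_BGR2HSV),lo,hi)
ORANGE=((6,150,120),(18,255,255)); BLUE=((100,150,80),(120,255,255)); GREEN=((50,120,80),(75,255,255)); RED=((0,200,80),(4,255,255)); WHITE=((0,0,170),(180,60,255))
def blobs(m,amin):
    cs,_=cv2.findContours(m,cv2.RETR_EXTERNAL,cv2.CHAIN_APPROX_NONE)
    return sorted([c[:,0,:] for c in cs if cv2.contourArea(c)>amin],key=lambda c:-cv2.contourArea(c))
def line(pts,z,P):  # world centroid, direction (deg), lengths of mask pixels
    w=ray(pts,z,P)[:,:2]; c=w.mean(0); v,s=np.linalg.eigh(np.cov((w-c).T))
    return c, np.degrees(np.arctan2(s[1,1],s[0,1]))%180, np.sqrt(12*v)
E
python3 - <<'E'
from h import *
p=cv2.imread("pics/top0.png"); P=pose("top"); np.set_printoptions(precision=4,suppress=True)
K,Rm,t=P; print(Rm)
for n,c,z,a in [("blue",BLUE,0,800),("green",GREEN,.004,20),("red",RED,.004,1000),("orange",ORANGE,.056,200)]:
    for b in blobs(mask(p,*c),a):
        w=ray(b,z,P)[:,:2].astype(np.float32); r=cv2.minAreaRect(w); (x,y),rad=cv2.minEnclosingCircle(w)
        print(n,b.mean(0),"rect",np.round(r[0],4),np.round(r[1],4),round(r[2],1),"circ",round(x,4),round(y,4),round(rad,4))
# stripe on cap
for (u,v) in [(390,280),(485,208)]:
    m=mask(p,*WHITE); k=np.zeros_like(m); cv2.circle(k,(u,v),15,255,-1); q=cv2.findNonZero(m&k)[:,0]; print("stripe",len(q),line(q,.056,P))
m=mask(p,*GREEN); k=np.zeros_like(m); cv2.circle(k,(323,259),30,255,-1); q=cv2.findNonZero(m&k)[:,0]; print("gline",line(q,.015,P))
E
```

```text
[[ 0.004  -0.9978  0.0659]
 [-0.9996 -0.0059 -0.0287]
 [ 0.0291 -0.0657 -0.9974]]
green [173.2183 247.4105] rect [0.5375 0.2575] [0.1228 0.1174] 81.6 circ 0.5373 0.2572 0.0832
orange [479.6207 201.7414] rect [ 0.6306 -0.3604] [0.0252 0.0563] 39.4 circ 0.6222 -0.3673 0.0282
orange [384.5397 285.1587] rect [ 0.4599 -0.1698] [0.0557 0.0249] 58.3 circ 0.469 -0.1754 0.028
orange [488.6949 213.1017] rect [ 0.6047 -0.3809] [0.0245 0.0569] 37.2 circ 0.6123 -0.3752 0.0286
orange [392.3548 272.6452] rect [ 0.4887 -0.1874] [0.0574 0.0237] 57.5 circ 0.4809 -0.1824 0.0288
stripe 96 (array([ 0.4724, -0.1821]), np.float64(57.9247496641868), array([0.0132, 0.0582]))
stripe 85 (array([ 0.6189, -0.3731]), np.float64(129.14304769750834), array([0.0061, 0.0572]))
gline (array([ 0.514, -0.048]), np.float64(166.7413315982985), array([0.0061, 0.1493]))
```

```bash
cat >> h.py <<'E'
def to(xyz,yaw=None,obs=None):
    """shift (cm, tool axes) and turn (rotvec, tool) from here to tool down at xyz; yaw = jaw axis deg (mod 180)"""
    o=obs or robot.get_obs(); Rt=R.from_quat(o["tool_rot"]); zt=Rt.as_matrix()[:,2]
    cur=np.degrees(np.arctan2(zt[1],zt[0]))
    y=cur if yaw is None else cur+(yaw-cur+90)%180-90
    a=np.radians(y); X=np.array([0,0,-1.]); Z=np.array([np.cos(a),np.sin(a),0]); G=np.c_[X,np.cross(Z,X),Z]
    s=Rt.inv().apply(np.array(xyz)-o["position"])*100
    print("cur yaw",round(cur,1),"goal",round(y,1),"q6",round(o["q"][5],2),"pos",np.round(o["position"],4),"shift",np.round(s,2),"turn",np.round((Rt.inv()*R.from_matrix(G)).as_rotvec(),3))
E
python3 - <<'E'
from h import *
P=pose("scene"); np.set_printoptions(precision=3,suppress=True)
K,Rm,t=P
p,d=cv2.imread("pics/scene0.png"),np.load("scene0.npy")
def pt(P,d,u,v):
    K,Rm,t=P; z=d[v,u]; return Rm@(np.linalg.inv(K)@[u,v,1]*z)+t
for u,v in [(108,97),(22,96),(135,150),(265,200),(325,212),(177,264),(301,292),(160,160)]: print((u,v),pt(P,d,u,v))
D=np.load("top0.npy"); T=pose("top")
for u,v in [(545,290),(585,290),(390,280),(600,400)]: print("top",(u,v),pt(T,D,u,v))
to([0.4745,-0.1788,0.25])
print(np.round(robot.get_obs()["q"],2))
for n,c,a in [("blue",((95,120,60),(125,255,255)),500),("red",((0,180,80),(8,255,255)),1000)]:
    q=cv2.imread("pics/top0.png"); 
    for b in blobs(mask(q,*c),a):
        w=ray(b,0 if n=="blue" else .004,T)[:,:2].astype(np.float32); print(n,b.mean(0),cv2.minAreaRect(w))
E
```

```text
(108, 97) [ 0.286 -0.485  0.223]
(22, 96) [-0.991 -1.444 -0.75 ]
(135, 150) [ 0.283 -0.481  0.059]
(265, 200) [ 0.469 -0.175  0.055]
(325, 212) [ 0.518 -0.045  0.055]
(177, 264) [ 0.615 -0.364  0.055]
(301, 292) [ 0.784 -0.12   0.209]
(160, 160) [ 0.332 -0.415  0.068]
top (545, 290) [ 0.454 -0.487  0.064]
top (585, 290) [ 0.454 -0.568  0.062]
top (390, 280) [ 0.472 -0.181  0.056]
top (600, 400) [ 0.275 -0.51   0.225]
cur yaw -69.7 goal -69.7 q6 -0.18 pos [ 0.216 -0.586  0.222] shift [ -2.76  38.3  -29.23] turn [-0.    -0.002 -0.   ]
[-1.4   0.53  1.43 -0.    1.18 -0.18]
blue [388.122 275.122] ((0.4822372794151306, -0.1845274120569229), (0.09873675554990768, 0.09771548211574554), 76.81885528564453)
blue [114.406 166.594] ((0.7042619585990906, 0.3842042088508606), (0.0915936529636383, 0.08854701370000839), 46.608558654785156)
```

arm_command:
  plan:
    - [-5,0,0,0,0,0,8.7]
    - [-5,0,0,0,0,0,8.7]
    - [0,4.24,-3.24,-0.116,0,0,8.7]
    - [0,4.59,-2.73,-0.116,0,0,8.7]
    - [0,4.87,-2.18,-0.116,0,0,8.7]
    - [0,5.09,-1.6,-0.116,0,0,8.7]
    - [0,5.25,-1.0,-0.116,0,0,8.7]
    - [0,5.33,-0.39,-0.116,0,0,8.7]
    - [0,5.33,0.23,-0.116,0,0,8.7]
    - [0,5.27,0.85,-0.116,0,0,8.7]
    - [0,5.14,1.45,-0.116,0,0,8.7]
    - [0,0,0,0,0,0,8.7]

```text
time: 1.6
position: [0.4735, -0.1629, 0.3221]
tool_rot: [0.054, 0.706, -0.046, 0.704]
ft_force: [0.4, -0.5, 0.8]
grip_width: 0.0869
```

```bash
python3 - <<'E'
from h import *
to([0.4725,-0.180,0.20],-10)
E
```

```text
cur yaw -8.1 goal -10.0 q6 -0.42 pos [ 0.4735 -0.1629  0.3221] shift [12.19 -1.83  0.18] turn [ 0.033 -0.004 -0.01 ]
```

arm_command:
  plan:
    - [5,-0.9,0.1,0.016,-0.004,-0.01,8.7]
    - [5,-0.9,0.1,0.016,0,0,8.7]
    - [2.2,0,0,0,0,0,8.7]
    - [0,0,0,0,0,0,8.7]

```text
time: 2.1
position: [0.4724, -0.1842, 0.1973]
tool_rot: [0.061, 0.704, -0.064, 0.705]
ft_force: [0.3, 0.0, 0.4]
grip_width: 0.0871
```

```bash
python3 - <<'E'
from h import *
o=robot.get_obs(); p,d=optics.camera("wrist"); cv2.imwrite("pics/w1.png",p); np.save("w1.npy",d)
P=pose("wrist",o); print(P[2])
to([0.4725,-0.180,0.20],-10,o)
b=blobs(mask(p,*ORANGE),200)
for c in b: print(len(c),c.mean(0),c.min(0),c.max(0))
E
```

```text
[ 0.48409037 -0.11333952  0.35847407]
cur yaw -10.1 goal -10.0 q6 -0.41 pos [ 0.4724 -0.1842  0.1973] shift [-0.27  0.41 -0.06] turn [-0.003  0.002  0.004]
```

View pics/w1.png

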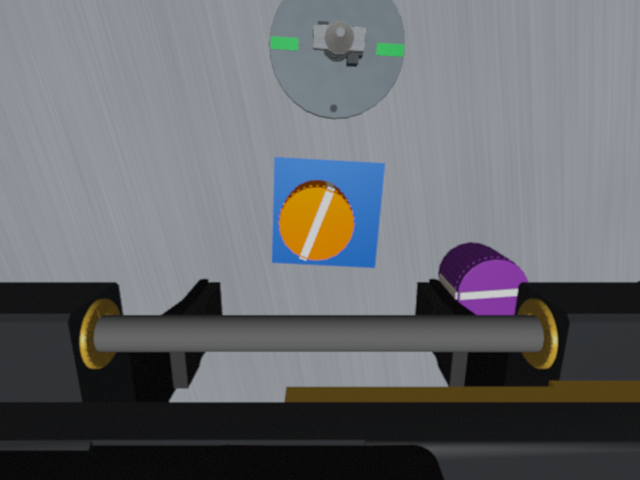

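The wrist view shows the cap at (317,222) with its stripe running (331,190)–(305,258). The gauge post is at (340,35), with green marks at (284,43) and (390,49).

```bash
sed -i 's/^ORANGE=.*/ORANGE=((5,150,90),(24,255,255)); BLUE=((95,120,60),(125,255,255)); GREEN=((45,120,80),(80,255,255)); RED=((0,180,80),(8,255,255)); WHITE=((0,0,150),(180,70,255))/' h.py
cat >> h.py <<'E'
def look_cap(p,P,uv,r,ztop):
    """cap top centre, stripe angle near pixel uv"""
    k=np.zeros(p.shape[:2],np.uint8); cv2.circle(k,uv,r,255,-1)
    m=mask(p,(8,150,180),(24,255,255))&k; s=mask(p,*WHITE)&k
    q=cv2.findNonZero(m)[:,0]; w=ray(cv2.convexHull(q)[:,0],ztop,P)[:,:2].astype(np.float32)
    (x,y),rad=cv2.minEnclosingCircle(w); print("cap",round(x,4),round(y,4),"r",round(rad,4))
    q=cv2.findNonZero(s)[:,0]; print("stripe",len(q),*line(q,ztop,P))
def look_gauge(p,P,box):
    m=np.zeros(p.shape[:2],np.uint8); x0,y0,x1,y1=box; m[y0:y1,x0:x1]=mask(p,*GREEN)[y0:y1,x0:x1]
    c=[ray(b,.015,P)[:,:2].mean(0) for b in blobs(m,60)[:2]]; v=c[1]-c[0]
    print("gauge",(c[0]+c[1])/2,"sep",np.linalg.norm(v),"ang",np.degrees(np.arctan2(v[1],v[0]))%180)
E
python3 - <<'E'
from h import *
np.set_printoptions(precision=4,suppress=True)
T=pose("top"); p=cv2.imread("pics/top0.png")
look_cap(p,T,(390,280),17,.056); look_cap(p,T,(485,208),17,.056); look_gauge(p,T,(295,230,352,290))
o=robot.get_obs(); W=pose("wrist",o); p=cv2.imread("pics/w1.png")
look_cap(p,W,(317,222),38,.056); look_gauge(p,W,(260,0,410,120))
print("tip top",ray([[340,38]],.061,W), "tray red/green",ray([[163,310],[173.2,247.4],[174,281],[140,275],[205,283]],.004,T)) 
E
```

```text
cap 0.4736 -0.1793 r 0.029
stripe 133 [ 0.4742 -0.1833] 49.27382746844437 [0.0353 0.0631]
cap 0.6179 -0.3719 r 0.0291
stripe 189 [ 0.6164 -0.3826] 164.6436175765456 [0.0528 0.0652]Traceback (most recent call last):
  File "<stdin>", line 4, in <module>
  File "h.py", line 39, in look_gauge
    c=[ray(b,.015,P)[:,:2].mean(0) for b in blobs(m,60)[:2]]; v=c[1]-c[0]
                                                                ~^^^
IndexError: list index out of range
```

```bash
sed -i 's/WHITE=((0,0,150)/WHITE=((0,0,165)/; s/blobs(m,60)/blobs(m,15)/; s/s=mask(p,\*WHITE)&k/k[:]=0; cv2.circle(k,uv,int(.85*r),255,-1); s=mask(p,*WHITE)\&k/' h.py
python3 - <<'E'
from h import *
np.set_printoptions(precision=4,suppress=True)
T=pose("top"); p=cv2.imread("pics/top0.png")
look_cap(p,T,(390,280),16,.056); look_cap(p,T,(485,208),16,.056); look_gauge(p,T,(295,230,352,290))
o=robot.get_obs(); W=pose("wrist",o); p=cv2.imread("pics/w1.png")
look_cap(p,W,(317,222),38,.056); look_gauge(p,W,(260,0,410,120))
print("tip top",ray([[340,35]],.061,W), "tray red/green",ray([[163,310],[173.2,247.4],[169,279]],.004,T)) 
E
```

```text
cap 0.4736 -0.1793 r 0.029
stripe 87 [ 0.4728 -0.1816] 58.12303927519708 [0.0067 0.0508]
cap 0.6179 -0.3719 r 0.0291
stripe 79 [ 0.6175 -0.3715] 129.32002263548614 [0.0061 0.0523]Traceback (most recent call last):
  File "<stdin>", line 4, in <module>
  File "h.py", line 39, in look_gauge
    c=[ray(b,.015,P)[:,:2].mean(0) for b in blobs(m,15)[:2]]; v=c[1]-c[0]
                                                                ~^^^
IndexError: list index out of range
```

```bash
python3 - <<'E'
from h import *
np.set_printoptions(precision=4,suppress=True)
T=pose("top"); p=cv2.imread("pics/top0.png")
print([(b.mean(0),cv2.contourArea(b)) for b in blobs(mask(p,*GREEN),3)])
o=robot.get_obs(); W=pose("wrist",o); p=cv2.imread("pics/w1.png")
look_cap(p,W,(317,222),38,.056); look_gauge(p,W,(260,0,410,120))
print("tip top",ray([[340,35]],.061,W), "tray red/green",ray([[163,310],[173.2,247.4],[169,279]],.004,T)) 
E
```

```text
[(array([173.2183, 247.4105]), 3328.5), (array([317.4737, 278.7895]), 16.5), (array([327.2, 238.5]), 15.0)]
cap 0.4725 -0.1792 r 0.0297
stripe 513 [ 0.4736 -0.1781] 58.303885431604826 [0.0064 0.0518]
gauge [ 0.5132 -0.0475] sep 0.08509627372305284 ang 166.85882215274773
tip top [[ 0.5128 -0.0497  0.061 ]] tray red/green [[0.4091 0.2751 0.004 ]
 [0.5366 0.2574 0.004 ]
 [0.472  0.2644 0.004 ]]
```

arm_command:
  plan:
    - [5,0.5,0,0,0,0.004,8.7]
    - [5,0,0,0,0,0,8.7]
    - [4,0,0,0,0,0,8.7]
    - [0,0,0,0,0,0,8.7]

```text
time: 2.65
position: [0.4814, -0.187, 0.0616]
tool_rot: [0.06, 0.697, -0.067, 0.711]
ft_force: [-0.3, 0.1, -0.2]
grip_width: 0.0869
```

```bash
python3 - <<'E'
from h import *
to([0.473,-0.179,0.017],-10)
E
```

```text
cur yaw -10.3 goal -10.0 q6 -0.41 pos [ 0.4814 -0.187   0.0616] shift [ 4.43  0.68 -1.06] turn [-0.006  0.021  0.009]
```

arm_command:
  plan:
    - [0,0.68,-1.06,-0.006,0.021,0.009,8.7]
    - [0,0,0,0,0,0,8.7]

```text
time: 2.9
position: [0.4736, -0.1796, 0.0648]
tool_rot: [0.061, 0.703, -0.062, 0.706]
ft_force: [0.0, -1.0, -0.6]
grip_width: 0.0874
```

```bash
python3 - <<'E'
from h import *
to([0.473,-0.179,0.017],-10)
E
```

```text
cur yaw -10.0 goal -10.0 q6 -0.41 pos [ 0.4736 -0.1796  0.0648] shift [ 4.78  0.06 -0.09] turn [0.    0.004 0.002]
```

arm_command:
  plan:
    - [2.4,0.03,-0.1,0,0.004,0.002,8.7]
    - [2.4,0,0,0,0.003,0,8.7]
    - [0,0,0,0,0,0,8.7]

```text
time: 3.28
position: [0.4771, -0.1817, 0.0218]
tool_rot: [0.059, 0.701, -0.063, 0.708]
ft_force: [0.4, -0.3, 0.0]
grip_width: 0.0872
```

```bash
python3 - <<'E'
from h import *
to([0.473,-0.179,0.017],-10)
E
```

```text
cur yaw -9.9 goal -10.0 q6 -0.41 pos [ 0.4771 -0.1817  0.0218] shift [ 0.48  0.19 -0.45] turn [0.001 0.009 0.005]
```

arm_command:
  plan:
    - [0.5,0.19,-0.45,0.001,0.01,0.005,8.7]
    - [0,0,0,0,0,0,8.7]
    - [0,0,0,0,0,0,5]
    - [0,0,0,0,0,0,5]
    - [0,0,0,0,0,0,5]
    - [0,0,0,0,0,0,5]
    - [0,0,0,0,0,0,5]
  grip_force: 25

```text
time: 4.15
position: [0.4747, -0.18, 0.0204]
tool_rot: [0.061, 0.703, -0.062, 0.706]
ft_force: [-0.5, -0.4, 0.7]
grip_width: 0.0598
```

```bash
python3 - <<'E'
from h import *
o=robot.get_obs(); print(o["grip_width"],o["ft_force"])
to([0.473,-0.179,0.017],-10)
E
```

```text
0.05984350186800513 [-0.5471505  -0.39856248  0.69375404]
cur yaw -10.0 goal -10.0 q6 -0.41 pos [ 0.4747 -0.18    0.0204] shift [ 0.34  0.07 -0.19] turn [0.    0.005 0.002]
```

arm_command:
  plan:
    - [-4.5,0,0,0,0,0,5]
    - [-4.5,0,0,0,0,0,5]
    - [0,4.57,0.5,-0.108,0,0,5]
    - [0,4.49,0.99,-0.108,0,0,5]
    - [0,4.36,1.47,-0.108,0,0,5]
    - [0,0,0,0,0,0,5]

```text
time: 4.9
position: [0.5144, -0.0449, 0.1121]
tool_rot: [-0.056, 0.703, 0.054, 0.707]
ft_force: [0.1, -0.6, -0.8]
grip_width: 0.0592
```

```bash
python3 - <<'E'
from h import *
o=robot.get_obs(); print(o["grip_width"],o["ft_force"])
to([0.513,-0.0478,0.10],8.6,o)
p,d=optics.camera("wrist"); cv2.imwrite("pics/w2.png",p)
p,d=optics.camera("top"); cv2.imwrite("pics/t2.png",p)
E
```

```text
0.059246326296957426 [ 0.09070122 -0.60253978 -0.77690527]
cur yaw 9.0 goal 8.6 q6 -0.46 pos [ 0.5144 -0.0449  0.1121] shift [ 1.21 -0.26 -0.19] turn [0.007 0.005 0.003]
```

View pics/w2.png

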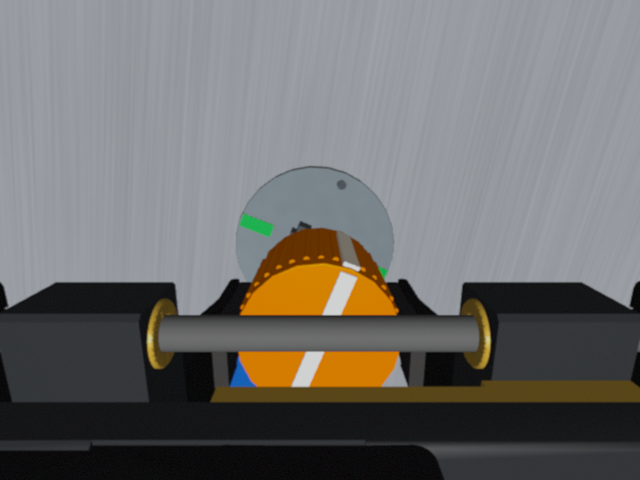

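The held cap's stripe runs from (348,272) to (300,386). The gauge disc and its left green mark at (256,225) are also visible.

```bash
cat >> h.py <<'E'
def stripe(p,o,dz=.0356,box=(236,265,400,388)):
    W=pose("wrist",o); z=o["position"][2]+dz
    m=np.zeros(p.shape[:2],np.uint8); x0,y0,x1,y1=box; m[y0:y1,x0:x1]=mask(p,(0,0,170),(180,60,255))[y0:y1,x0:x1]
    b=[c for c in blobs(m,80) if x0+5<c[:,0].min() and c[:,0].max()<x1-3]; q=np.vstack(b)
    w=ray(q,z,W)[:,:2].astype(np.float32); vx,vy,x,y=cv2.fitLine(w,cv2.DIST_L1,0,.01,.01).ravel()
    n=np.array([-vy,vx]); off=n@(o["position"][:2]-[x,y])
    print("stripe px",len(q),"ang",np.degrees(np.arctan2(vy,vx))%180,"TCP off line mm",off*1000)
E
python3 - <<'E'
from h import *
o=robot.get_obs(); p=cv2.imread("pics/w2.png"); stripe(p,o)
W=pose("wrist",o); m=mask(p,(8,150,180),(24,255,255)); m[388:]=0; m[:262]=0
c=max(blobs(m,50),key=len); w=ray(np.vstack(blobs(m,50)),o["position"][2]+.0356,W)[:,:2]
d=w-o["position"][:2]; print(d.min(0),d.max(0))
a=R.from_quat(o["tool_rot"]).as_matrix()
dy=d@a[:2,1]; dz=d@a[:2,2]; print("tool y",dy.min(),dy.max(),"tool z",dz.min(),dz.max())
E
```

```text
stripe px 214 ang 75.68826 TCP off line mm -0.8011328417996468
[-0.02904734 -0.02032978] [0.02866278 0.03050725]
tool y -0.017217258893278686 0.030428243080199292 tool z -0.029033812207195996 0.028463423444053344
```

arm_command:
  plan:
    - [1.5,-0.26,-0.19,-0.015,0.007,0.003,5]
    - [1.5,0,-0.05,0,0.003,0,5]
    - [0,0,0,0,0,0,5]

```text
time: 5.38
position: [0.5112, -0.0535, 0.0791]
tool_rot: [-0.058, 0.708, 0.058, 0.702]
ft_force: [0.4, 0.2, 0.2]
grip_width: 0.06
```

```bash
python3 - <<'E'
from h import *
o=robot.get_obs(); print(o["grip_width"],o["ft_force"])
to([0.513,-0.0478,0.0354],10,o)
E
```

```text
0.05999440779431619 [0.40410699 0.15825694 0.23286636]
cur yaw 9.4 goal 10.0 q6 -0.48 pos [ 0.5112 -0.0535  0.0791] shift [4.37 0.53 0.3 ] turn [-0.011 -0.008 -0.   ]
```

arm_command:
  plan:
    - [0,0.53,0.3,-0.011,-0.008,0,5]
    - [0,0,0,0,0,0,5]

```text
time: 5.62
position: [0.5131, -0.0481, 0.0785]
tool_rot: [-0.061, 0.705, 0.062, 0.704]
ft_force: [0.2, -0.7, 0.0]
grip_width: 0.0599
```

```bash
python3 - <<'E'
from h import *
o=robot.get_obs(); print(o["grip_width"],o["ft_force"])
to([0.513,-0.0478,0.0354],10,o)
E
```

```text
0.05985405963985332 [ 0.2272824  -0.73999828  0.02888699]
cur yaw 10.0 goal 10.0 q6 -0.49 pos [ 0.5131 -0.0481  0.0785] shift [ 4.31  0.03 -0.01] turn [-0.001 -0.    -0.001]
```

Aligned. I'll lower in small steps.

arm_command:
  plan:
    - [1.2,0,0,0,0,0,5]
    - [1.0,0,0,0,0,0,5]
    - [0,0,0,0,0,0,5]

```text
time: 6.0
position: [0.5135, -0.048, 0.0555]
tool_rot: [-0.062, 0.704, 0.062, 0.705]
ft_force: [-0.1, -1.4, -1.1]
grip_width: 0.0595
```

```bash
python3 - <<'E'
from h import *
o=robot.get_obs(); print(o["grip_width"],o["ft_force"])
to([0.513,-0.0478,0.0354],10,o)
E
```

```text
0.05954497175801389 [-0.0745046  -1.35557149 -1.06660143]
cur yaw 10.0 goal 10.0 q6 -0.49 pos [ 0.5135 -0.048   0.0555] shift [ 2.01  0.03 -0.05] turn [-0.     0.001  0.   ]
```

arm_command:
  plan:
    - [1.0,0,-0.04,0,0,0,5]
    - [0.7,0,0,0,0,0,5]
    - [0.4,0,0,0,0,0,5]
    - [0,0,0,0,0,0,5]

```text
time: 6.5
position: [0.5137, -0.0482, 0.0351]
tool_rot: [-0.062, 0.704, 0.061, 0.705]
ft_force: [-0.1, 0.2, -1.7]
grip_width: 0.0598
```

```bash
python3 - <<'E'
from h import *
o=robot.get_obs(); print(o["grip_width"],o["ft_force"],o["moment"])
to([0.513,-0.0478,0.0354],10,o)
p,d=optics.camera("wrist"); cv2.imwrite("pics/w3.png",p); stripe(p,o)
E
```

```text
0.059810489670933414 [-0.12126293  0.18191385 -1.66568319] [-0.00874065 -0.1374265  -0.08939126]
cur yaw 10.0 goal 10.0 q6 -0.49 pos [ 0.5137 -0.0482  0.0351] shift [-0.03  0.05 -0.06] turn [-0.     0.002  0.001]
stripe px 214 ang 76.91088 TCP off line mm -0.792296259836146
```

arm_command:
  plan:
    - [0.15,0,-0.05,0,0,0,5]
    - [0.15,0,0,0,0,0,5]
    - [0,0,0,0,0,0,5]

```text
time: 6.92
position: [0.5138, -0.0482, 0.0352]
tool_rot: [-0.062, 0.703, 0.061, 0.706]
ft_force: [-0.2, 0.2, -1.4]
grip_width: 0.0599
```

```bash
python3 - <<'E'
from h import *
o=robot.get_obs(); print(o["grip_width"],o["ft_force"],o["moment"])
to([0.513,-0.0478,0.0354],10,o)
E
```

```text
0.059882376906451575 [-0.16448091  0.15185013 -1.39630821] [ 0.03446289 -0.10043339  0.02100065]
cur yaw 10.0 goal 10.0 q6 -0.49 pos [ 0.5138 -0.0482  0.0352] shift [-0.02  0.06 -0.07] turn [0.    0.004 0.002]
```

arm_command:
  plan:
    - [0.4,0,-0.1,0,0.004,0.002,5]
    - [0,0,0,0,0,0,5]

```text
time: 7.18
position: [0.5145, -0.0486, 0.0344]
tool_rot: [-0.062, 0.703, 0.061, 0.706]
ft_force: [-1.1, 0.2, -1.2]
grip_width: 0.0595
```

```bash
python3 - <<'E'
from h import *
o=robot.get_obs(); print(o["grip_width"],o["ft_force"],o["moment"])
to([0.513,-0.0478,0.0354],10,o)
E
```

```text
0.0595198626125928 [-1.11474355  0.15697786 -1.20386127] [-0.01505409 -0.16119448  0.0031738 ]
cur yaw 10.0 goal 10.0 q6 -0.49 pos [ 0.5145 -0.0486  0.0344] shift [-0.1   0.1  -0.13] turn [0.    0.004 0.001]
```

arm_command:
  plan:
    - [0.4,0.1,-0.13,0,0.004,0.001,5]

```text
time: 7.3
position: [0.5148, -0.0485, 0.0328]
tool_rot: [-0.063, 0.703, 0.061, 0.706]
ft_force: [-4.0, -2.3, 35.8]
grip_width: 0.0601
```

```bash
python3 - <<'E'
from h import *
o=robot.get_obs(); print(o["grip_width"],o["ft_force"],o["moment"])
to([0.513,-0.0478,0.0354],10,o)
E
```

```text
0.060147957578890535 [-3.97547885 -2.31737838 35.8274071 ] [-0.16821094  0.67434149 -0.04490848]
cur yaw 10.0 goal 10.0 q6 -0.48 pos [ 0.5148 -0.0485  0.0328] shift [-0.26  0.1  -0.16] turn [0.    0.004 0.003]
```

arm_command:
  plan:
    - [-0.05,0.05,-0.1,0,0.004,0.002,5]
    - [0,0,0,0.15,0,0,5]
    - [0,0,0,0.15,0,0,5]
    - [0,0,0,0.15,0,0,5]

```text
time: 7.8
position: [0.5152, -0.0486, 0.0329]
tool_rot: [0.102, 0.699, -0.102, 0.701]
ft_force: [0.5, 0.3, 7.3]
grip_width: 0.0596
```

```bash
python3 - <<'E'
from h import *
o=robot.get_obs(); print(o["grip_width"],o["ft_force"],o["moment"])
to([0.513,-0.0478,0.034],10-60,o)
p,d=optics.camera("wrist"); cv2.imwrite("pics/w4.png",p); stripe(p,o)
E
```

```text
0.05961109167566137 [0.49925308 0.32362343 7.33310981] [-0.00593025 -0.13253429  0.03579735]
cur yaw -16.6 goal -50.0 q6 -0.02 pos [ 0.5152 -0.0486  0.0329] shift [-0.11  0.01 -0.23] turn [ 0.583  0.003 -0.   ]
stripe px 211 ang 52.4555 TCP off line mm -0.5991684478395929
```

arm_command:
  plan:
    - [-0.05,0,-0.1,0.12,0,0,5]
    - [0,0,0,0.12,0,0,5]
    - [0,0,0,0.12,0,0,5]

```text
time: 8.22
position: [0.5154, -0.0488, 0.0329]
tool_rot: [0.23, 0.667, -0.231, 0.67]
ft_force: [-0.0, 0.1, 7.0]
grip_width: 0.0595
```

```bash
python3 - <<'E'
from h import *
o=robot.get_obs(); print(o["grip_width"],o["ft_force"],o["moment"])
to([0.513,-0.0478,0.034],10-60,o)
p,d=optics.camera("wrist"); cv2.imwrite("pics/w5.png",p); stripe(p,o)
E
```

```text
0.059532621550115315 [-0.03093815  0.08797218  7.03045133] [-0.0456605   0.19362679  0.0573192 ]
cur yaw -38.0 goal -50.0 q6 0.36 pos [ 0.5154 -0.0488  0.0329] shift [-0.11 -0.07 -0.25] turn [ 0.209  0.004 -0.001]
stripe px 211 ang 31.0516 TCP off line mm -0.68359195542768
```

arm_command:
  plan:
    - [-0.05,0,-0.05,0.12,0,0,5]
    - [0,0,0,0.12,0,0,5]
    - [0,0,0,0.05,0,0,5]

```text
time: 8.65
position: [0.5155, -0.049, 0.0329]
tool_rot: [0.328, 0.625, -0.329, 0.628]
ft_force: [-0.1, -0.6, 7.9]
grip_width: 0.0603
```

```bash
python3 - <<'E'
from h import *
o=robot.get_obs(); print(o["grip_width"],o["ft_force"],o["moment"])
to([0.513,-0.0478,0.034],10-60,o)
p,d=optics.camera("wrist"); cv2.imwrite("pics/w6.png",p); stripe(p,o)
E
```

```text
0.060268491614678274 [-0.13528626 -0.59857315  7.86859796] [0.00192184 0.18419617 0.08403657]
cur yaw -55.4 goal -50.0 q6 0.66 pos [ 0.5155 -0.049   0.0329] shift [-0.11 -0.14 -0.24] turn [-0.093  0.005 -0.001]
stripe px 212 ang 12.7086 TCP off line mm -0.23876744674381728
```

arm_command:
  plan:
    - [-0.05,-0.05,-0.1,0.13,0,0,5]
    - [0,0,0,0.13,0,0,5]
    - [0,0,0,0.13,0,0,5]
    - [0,0,0,0.1,0,0,5]
    - [0,0,0,0.08,0,0,5]

```text
time: 9.32
position: [0.5159, -0.0486, 0.0328]
tool_rot: [0.495, 0.503, -0.495, 0.507]
ft_force: [0.8, 0.3, 4.3]
grip_width: 0.0595
```

```bash
python3 - <<'E'
from h import *
o=robot.get_obs(); print(o["grip_width"],o["ft_force"],o["moment"])
to([0.513,-0.0478,0.034],10-90,o)
p,d=optics.camera("wrist"); cv2.imwrite("pics/w7.png",p); stripe(p,o)
E
```

```text
0.05954615359051877 [0.82552671 0.30182362 4.33461511] [ 0.26727078 -0.21924528  0.97650447]
cur yaw -88.8 goal -80.0 q6 1.24 pos [ 0.5159 -0.0486  0.0328] shift [-0.12 -0.29 -0.09] turn [-0.154  0.004 -0.005]
stripe px 211 ang 163.44766 TCP off line mm -0.30751346328497325
```

View pics/w7.png

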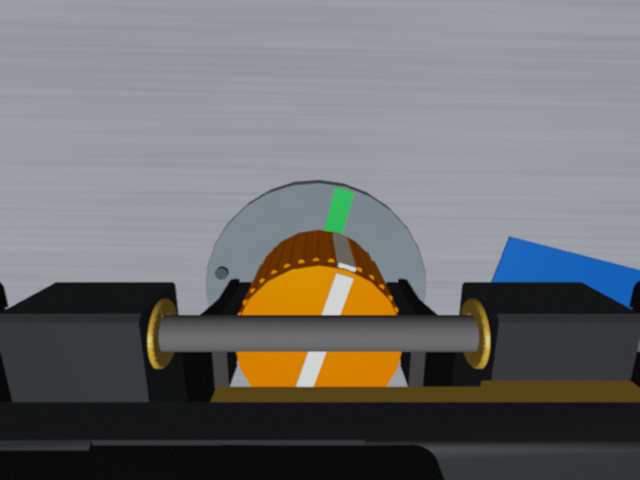

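The cap turned about 90° to its stop: the stripe at (340,285)–(306,385) lines up with the green mark at (340,210), and the moment rose to about 1 N·m. The cap is good, so I'll unscrew it.

arm_command:
  plan:
    - [0,-0.1,-0.05,-0.15,0,0,5]
    - [0,0,0,-0.17,0,0,5]
    - [0,0,0,-0.17,0,0,5]
    - [0,0,0,-0.17,0,0,5]
    - [0,0,0,-0.17,0,0,5]

```text
time: 10.0
position: [0.5172, -0.0475, 0.0329]
tool_rot: [0.243, 0.661, -0.242, 0.667]
ft_force: [-0.5, 1.5, 6.0]
grip_width: 0.0598
```

```bash
python3 - <<'E'
from h import *
o=robot.get_obs(); print(o["grip_width"],o["ft_force"],o["moment"])
to([0.514,-0.0482,0.034],5,o)
p,d=optics.camera("wrist"); stripe(p,o)
E
```

```text
0.059827062703316065 [-0.51006669  1.50530108  5.97285031] [ 0.307507    0.04411042 -0.02597539]
cur yaw -40.0 goal 5.0 q6 0.39 pos [ 0.5172 -0.0475  0.0329] shift [-0.11 -0.26 -0.2 ] turn [-0.786  0.009 -0.001]
stripe px 210 ang 32.20731 TCP off line mm -0.6343920999460656
```

arm_command:
  plan:
    - [-0.05,-0.1,-0.1,-0.16,0.004,0,5]
    - [0,0,0,-0.16,0.002,0,5]
    - [0,-0.1,-0.1,-0.16,0,0,5]
    - [0,0,0,-0.16,0,0,5]
    - [0,0,0,-0.13,0,0,5]
    - [0,0,0,0,0,0,5]

```text
time: 10.8
position: [0.516, -0.0483, 0.0328]
tool_rot: [-0.035, 0.704, 0.037, 0.708]
ft_force: [-0.7, -0.0, 7.3]
grip_width: 0.0597
```

```bash
python3 - <<'E'
from h import *
o=robot.get_obs(); print(o["grip_width"],o["ft_force"],o["moment"])
to([0.514,-0.0482,0.034],5,o)
p,d=optics.camera("wrist"); stripe(p,o)
E
```

```text
0.05968767573020974 [-0.74568326 -0.02374718  7.26046238] [-0.03706202  0.17119875  0.05017656]
cur yaw 5.8 goal 5.0 q6 -0.42 pos [ 0.516  -0.0483  0.0328] shift [-0.12  0.03 -0.19] turn [ 0.014  0.005 -0.003]
stripe px 211 ang 77.83042 TCP off line mm -0.2371774127256456
```

arm_command:
  plan:
    - [-0.6,0,-0.1,0,0.005,-0.003,5]
    - [-1.2,0,0,0,0,0,5]
    - [-1.5,0,0,0,0,0,5]

```text
time: 11.22
position: [0.5133, -0.048, 0.0651]
tool_rot: [-0.035, 0.708, 0.036, 0.704]
ft_force: [-0.2, 0.0, -1.4]
grip_width: 0.0599
```

```bash
python3 - <<'E'
from h import *
o=robot.get_obs(); print(o["grip_width"],o["ft_force"],o["moment"])
to([0.514,-0.0482,0.12],5,o)
E
```

```text
0.059941040380537346 [-0.22725507  0.01829687 -1.37416188] [-0.0766051  -0.13202618  0.03777776]
cur yaw 5.8 goal 5.0 q6 -0.41 pos [ 0.5133 -0.048   0.0651] shift [-5.49 -0.02  0.04] turn [ 0.013 -0.005 -0.002]
```

arm_command:
  plan:
    - [-3,0,0,0,-0.005,0,5]
    - [-3,0,0,0,0,0,5]
    - [0,5,0.9,0,0,0,5]
    - [0,5,0.9,0,0,0,5]
    - [0,5,0.9,0,0,0,5]
    - [0,5,0.9,0,0,0,5]
    - [0,5,0.9,0,0,0,5]
    - [0,5,0.9,0,0,0,5]
    - [0,0,0,0,0,0,5]

```text
time: 12.35
position: [0.5422, 0.2638, 0.138]
tool_rot: [-0.034, 0.701, 0.035, 0.712]
ft_force: [0.6, 0.5, -1.3]
grip_width: 0.0598
```

```bash
python3 - <<'E'
from h import *
o=robot.get_obs(); print(o["grip_width"],o["ft_force"],o["moment"])
to([0.537,0.257,0.05],6,o)
p,d=optics.camera("wrist"); cv2.imwrite("pics/w8.png",p)
E
```

```text
0.05981429016537669 [ 0.64685606  0.45501328 -1.27176103] [-0.03410465 -0.02815157  0.070027  ]
cur yaw 5.5 goal 6.0 q6 0.17 pos [0.5422 0.2638 0.138 ] shift [ 8.79 -0.63 -0.72] turn [-0.008  0.015 -0.   ]
```

View pics/w8.png

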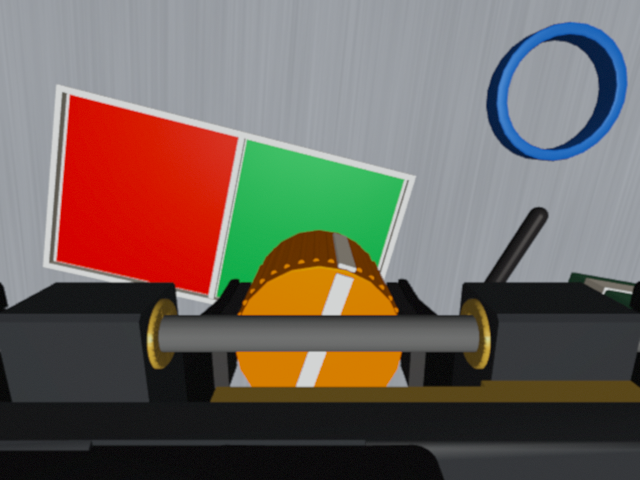

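The cap is held upright over the green half: the divider runs (243,138)–(215,298) and the far right corner is at (412,178).

```bash
python3 - <<'E'
from h import *
np.set_printoptions(precision=4,suppress=True)
W=pose("wrist",robot.get_obs()); w=ray([[243,140],[406,180],[216,298],[70,95],[55,262]],.006,W)[:,:2]; print(w)
print("green centre",w[0]+(w[1]-w[0])/2+(w[2]-w[0])/2)
E
```

```text
[[0.4825 0.3269]
 [0.6049 0.3095]
 [0.4665 0.2017]
 [0.3608 0.3458]
 [0.341  0.2208]]
green centre [0.5357 0.2556]
```

arm_command:
  plan:
    - [4,-0.6,-0.7,0,0.015,0,5]
    - [3,0,0,0,0.004,0,5]
    - [0,0,0,0,0,0,5]

```text
time: 12.78
position: [0.5363, 0.2522, 0.0687]
tool_rot: [-0.034, 0.708, 0.032, 0.705]
ft_force: [0.5, -0.5, -0.6]
grip_width: 0.0598
```

```bash
python3 - <<'E'
from h import *
o=robot.get_obs(); print(o["grip_width"],o["ft_force"],o["moment"])
to([0.537,0.257,0.0225],6,o)
E
```

```text
0.05982008164017343 [ 0.5114096  -0.54238765 -0.55354246] [-0.00825524 -0.09548386 -0.00750989]
cur yaw 5.4 goal 6.0 q6 0.16 pos [0.5363 0.2522 0.0687] shift [4.62 0.48 0.14] turn [-0.011 -0.004  0.001]
```

arm_command:
  plan:
    - [2,0.45,0,0,-0.004,0,5]
    - [1.5,0,0,0,0,0,5]
    - [0,0,0,0,0,0,5]

```text
time: 13.15
position: [0.5381, 0.2544, 0.0364]
tool_rot: [-0.032, 0.705, 0.032, 0.708]
ft_force: [0.6, -0.2, -0.7]
grip_width: 0.0595
```

```bash
python3 - <<'E'
from h import *
o=robot.get_obs(); print(o["grip_width"],o["ft_force"],o["moment"])
to([0.537,0.257,0.0225],6,o)
E
```

```text
0.059489607595645706 [ 0.5973652  -0.21344075 -0.69537968] [ 0.0196875  -0.1070831  -0.04194982]
cur yaw 5.2 goal 6.0 q6 0.17 pos [0.5381 0.2544 0.0364] shift [ 1.39  0.27 -0.1 ] turn [-0.014  0.004  0.001]
```

arm_command:
  plan:
    - [0.7,0.2,-0.1,0,0.004,0,5]
    - [0.4,0,0,0,0,0,5]
    - [0.4,0,0,0,0.002,0,5]

```text
time: 13.52
position: [0.5387, 0.2565, 0.0229]
tool_rot: [-0.032, 0.706, 0.032, 0.707]
ft_force: [0.2, 0.4, -0.7]
grip_width: 0.0598
```

```bash
python3 - <<'E'
from h import *
o=robot.get_obs(); print(o["grip_width"],o["ft_force"],o["moment"])
to([0.537,0.257,0.0225],6,o)
E
```

```text
0.05980896905289175 [ 0.17675     0.36793107 -0.73527735] [-0.00149626 -0.08032877 -0.01015218]
cur yaw 5.2 goal 6.0 q6 0.17 pos [0.5387 0.2565 0.0229] shift [ 0.04  0.07 -0.17] turn [-0.015  0.002  0.001]
```

arm_command:
  plan:
    - [0.3,0,0,0,0.002,0,5]

```text
time: 13.65
position: [0.5387, 0.2564, 0.0217]
tool_rot: [-0.032, 0.707, 0.032, 0.706]
ft_force: [-6.9, -3.1, 26.3]
grip_width: 0.0598
```

arm_command:
  plan:
    - [0,0,0,0,0,0,5]
    - [0,0,0,0,0,0,8.7]
    - [0,0,0,0,0,0,8.7]
    - [0,0,0,0,0,0,8.7]
    - [0,0,0,0,0,0,8.7]

```text
time: 14.28
position: [0.5391, 0.2567, 0.0219]
tool_rot: [-0.032, 0.706, 0.032, 0.707]
ft_force: [-0.7, 0.0, 0.1]
grip_width: 0.0855
```

```bash
python3 - <<'E'
from h import *
o=robot.get_obs(); print(o["grip_width"],o["ft_force"],o["moment"])
to([0.537,0.257,0.2],6,o)
E
```

```text
0.08548514008590292 [-0.66254261  0.00416223  0.12764949] [-0.01646203 -0.08979107  0.02298543]
cur yaw 5.2 goal 6.0 q6 0.17 pos [0.5391 0.2567 0.0219] shift [-17.81   0.04  -0.2 ] turn [-0.014  0.     0.001]
```

arm_command:
  plan:
    - [-2,0,0,0,0,0,8.7]
    - [-3,0,0,0,0,0,8.7]
    - [-5,0,0,0,0,0,8.7]
    - [-5,0,0,0,0,0,8.7]
    - [-3,-4,0,0,0,0,8.7]
    - [0,-6,0,0,0,0,8.7]
    - [0,-6,0,0,0,0,8.7]
    - [0,0,0,0,0,0,8.7]
    - [0,0,0,0,0,0,8.7]

```text
time: 15.4
position: [0.5548, 0.0938, 0.2073]
tool_rot: [-0.034, 0.706, 0.032, 0.707]
ft_force: [0.4, 1.3, -0.2]
grip_width: 0.0869
```

```bash
python3 - <<'E'
from h import *
p,d=optics.camera("top"); cv2.imwrite("pics/t9.png",p)
p2,d2=optics.camera("scene"); cv2.imwrite("pics/s9.png",p2)
T=pose("top")
def pt(u,v):
    K,Rm,t=T; return Rm@(np.linalg.inv(K)@[u,v,1]*d[v,u])+t
for b in blobs(mask(p,*ORANGE),80):
    u,v=b.mean(0).astype(int); print((u,v),len(b),np.round(ray([[u,v]],.058,T),3),np.round(pt(u,v),3))
E
```

```text
(np.int64(479), np.int64(201)) 58 [[ 0.63  -0.36   0.058]] [ 0.63  -0.361  0.055]
(np.int64(488), np.int64(213)) 62 [[ 0.606 -0.377  0.058]] [ 0.606 -0.378  0.055]
(np.int64(176), np.int64(253)) 44 [[0.523 0.238 0.058]] [0.523 0.237 0.061]
```

View pics/s9.png

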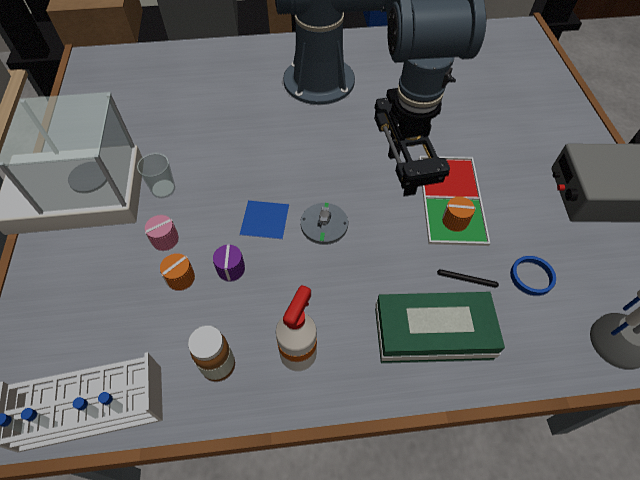

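The cap stands upright in the green half at (459,213), with its top at z ≈ 0.06. The gauge and sheet are clear and the other orange cap at (177,272) is unmoved.

```bash
python3 -c "
from rig import workorder; print(workorder.hand_in())"
```

```text
the job is handed in; nothing more can be done
None
```

The orange cap on the blue sheet is good, and it now stands upright in the green half of the tray. I handed the job in at about 15.5 s on the robot's clock.

- **Seating:** I lowered the cap over the post with its stripe about square to the green line (76.9° measured against 76.8° wanted). A short push met about 36 N at seated height, so it was fully down.
- **Turning:** With a 25 N grip it turned clockwise to its stop. The stripe moved about 93° by the wrist camera, and the moment rose to about 1 N·m. The stripe lined up with the green line in the picture, though the angle I measured read about 3° off it.
- **Removing and placing:** I turned it back about 94°, lifted it off without resistance and set it down in the green half. Touchdown read about 26 N.
- **Last checks:** In the final pictures the cap stands upright in the green half (top at z ≈ 0.06 m) and the gauge and sheet are clear. The other orange cap and the pink and purple look-alikes appear where they were. The open gripper is touching nothing. In the last top view only part of the placed cap could be measured, so I confirmed its position from the scene view and the release position.

No check failed.

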